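# Push the battery charger through the entry posts into its dock

### The job

The battery charger has been left standing in front of its dock. Push it along the worktop, without ever lifting or tipping it, through the narrow gap between the dock's two steel posts and on until it sits square against the back stop, then take the hand away. Leave the jars and the other things lying around where they are.

Things in the scene. Friction and masses are not known exactly. Their poses are not given: they have to be found in the camera images.
- charger: Black battery charger, a box 70 mm (its x) by 100 mm (its y) by 48 mm high, about 0.3 kg, loose; 1 to 5 N slide it. Origin at the centre of its underside, z up. It enters the dock broad side first, its x along the dock's x. At the start it stands 120 to 145 mm before the posts, up to 45 mm off the dock's centre line, turned by up to 0.35 rad.
- dock: Fixed U-shaped steel dock. Origin on the worktop midway between its 2 entry posts; x points into it (about world +x), z up. Posts: 18 mm across, 40 mm high, at x 0, y +63 and -63 mm (free gap 108 mm). Behind them low rails (12 mm high, 116 mm apart) run to a stop 30 mm high, rubber face at x 95 mm; bare worktop between. Charger at home: its origin at x 60 mm, y 0.
- jar_white: Bystander: small white jar with white lid, 39 mm across, 38 mm high, loose. Origin at the centre of its underside.
- jar_cream: Bystander: small jar with cream lid, 39 mm across, 38 mm high, loose. Origin at the centre of its underside.
- dish: Bystander: waisted little mixing cup, 39 mm across, 25 mm high, loose. Origin at the centre of its underside.
- spool: Bystander: flat spool, 39 mm across, 14 mm high, loose. Origin at the centre of its underside.
- block: Bystander: notched silicone bite block, 16 x 68 x 19 mm, loose. Origin at the centre of its underside.
- mouse: Bystander: black computer mouse, 106 x 61 x 38 mm, loose. Origin at the centre of its underside.
Things that resemble listed ones, but are neither listed nor needed, are in the scene too. Leave any turquoise look-alike of the charger alone.

How it is judged:
By the outcome, as a careful person would: the job done as asked, in the order asked, and still so for the second after the job is handed in, with the robot touching nothing.
It also fails if it takes over 58 s, if anything falls off the work surface, if the arm or the gripper's body presses on something with over 40 N, if the wrist force passes 120 N, or if a joint passes its speed limit or range.

### The arm

A 6-joint arm with a two-finger parallel gripper is mounted at the origin on a cart in front of the work surface, level with it; the furniture and walls round the work are solid. World frame = base frame: x ahead of the robot, y to its left, z up, the work surface at z = 0. Lengths are in m, angles in rad, forces in N, time in s.
With the tool pointing down it reaches from about 0.375 to 0.9 m from the base axis. Payload 3.1 kg.
Tool frame: the origin (TCP) lies at the very end of the fingers, on their centre line; the grasp point (between the pads) lies 19 mm behind it; z points along the fingers, y is the line along which they close (so a half turn about z gives the same grasp; the last joint's range is limited). The gripper opens to 87 mm and grips with 3 to 60 N. Pads are 19 mm wide; open, the fingers measure 117 mm over their backs; the gripper's body (75 mm by 190 mm) begins 51 mm behind the grasp point.
Start: joints at [0.954, 0.527, 1.433, -0, 1.181, -0.178], TCP at [0.265, 0.566, 0.223] pointing down, gripper open.
Joint ranges: [-3.08, 3.08], [-0.75, 2.2], [0.22, 2.44], [-1.43, 4.57], [0, 2.65], [-2.85, 2.85]. Speed limits (rad/s): [2.79, 2.79, 3.14, 3.14, 3.14, 3.14].

### API

Orientations are given as a unit quaternion [x, y, z, w].
In Python, from rig import status, viewer, robot gives the robot as it stands.
- The arm moves only by the tool arm_command, never from a script. Its arguments are lists of equal length, an entry for each row: "delta_rot": the turn, a rotation vector about the tool's x, y, z in degrees, a list of three; "delta_pos": the shift along the tool's x, y, z in m, a list of three; "gripper": the closure, from -1 (fully open) to 1 (shut). In form: {"delta_rot": [[rx, ry, rz], ...], "delta_pos": [[dx, dy, dz], ...], "gripper": [gripper, ...]}. A call has 1 to 12 rows; each row is the pose to reach, as a shift and turn from the pose commanded when the call began, along the tool's axes at that moment; what a row does not reach only later rows make up. A row lasts 1/12 s, in which the tool goes at most 41.7 mm and 7.16 degrees, less where a joint would pass 70% of its speed; a pose out of reach is approached as far as the arm can. A call with a gripper value outside its range is refused whole. The fingers move at their own pace and stop on an object; "grip_force" is the grip in N (left out, the last holds). Time passes only in rows, so rows that repeat a pose let the fingers close. It gives the time, the measured TCP pose, the force, the opening and the grip force at its end, in the units of the state.
- status.get_obs(): the state, without advancing time (a new reading comes with each control period).
- viewer.camera(name): name is "scene" or "side" or "wrist"; returns a dict with "pixels" (480x640x3 uint8, blue, green, red), "fx", "fy", "cx", "cy" (pixels), "pose" (4x4, takes a point from camera to world coordinates); the wrist camera has in their place "mount" (4x4, takes a point from camera to tool coordinates, whose origin is the TCP and whose axes are the flange's). Camera axes: x right, y down, z forward; pixel columns grow to the right and rows downward; lengths in m; the calibration is good to about 2 mm. A picture is of the moment at which its call begins: read the wrist's pose just before it. There is no depth.
- robot.hand_in(): hands the job in; it is judged then, once.
The state is a dict: "time": time; "q": joint angles; "joint_velocities": joint speeds; "joint_torque": joint torques, N m; "position": TCP position; "tool_rot": TCP orientation; "ft_force": force on the tool from outside, world axes, zero at the start; "moment": the same for the moment, N m; "grip_width": finger opening in m; "grip_force": force on a finger pad.
Only numpy, scipy, OpenCV 4.12 (cv2) and the standard library are available. Lean on these libraries where they do the work, as an engineer would, in place of code of your own. Each camera call takes 0.05 s, during which the arm holds its last target. There are 200 camera calls.

## Working session

There is one attempt and no reset: what is moved stays moved. The work goes in short steps, Python scripts to look and compute and a tool call to move; the robot and the scene stay as the last step left them, time stands still between calls to the robot, and variables do not carry over. Pictures are saved under pics/ and viewed, at most 10 in all, crops included, and the job is handed in when it is done.

Besides the shell and the picture viewer there is one more tool, called after ">>>" by a JSON object that holds its "api" and its "payload". arm_command: Moves the arm, as the interface text tells. Its arguments: {"type":"object","properties":{"delta_rot":{"type":"array","items":{"type":"array","items":{"type":"number"}}},"delta_pos":{"type":"array","items":{"type":"array","items":{"type":"number"}}},"gripper":{"type":"array","items":{"type":"number"}},"grip_force":{"type":"number"}},"required":["delta_rot","delta_pos","gripper"]}

```bash
mkdir -p pics
cat > h.py <<'E'
import numpy as np, cv2
from rig import status, viewer, robot
from scipy.spatial.transform import Rotation as R
def ray(c,uv,z,pose=None):
    P=c["pose"] if pose is None else pose
    P=np.array(P); d=P[:3,:3]@np.array([(uv[0]-c["cx"])/c["fx"],(uv[1]-c["cy"])/c["fy"],1])
    o=P[:3,3]; return o+d*(z-o[2])/d[2]
def proj(c,p,pose=None):
    P=np.array(c["pose"] if pose is None else pose); q=P[:3,:3].T@(np.array(p)-P[:3,3])
    return np.array([c["fx"]*q[0]/q[2]+c["cx"],c["fy"]*q[1]/q[2]+c["cy"]])
def tool():
    s=status.get_obs(); T=np.eye(4); T[:3,:3]=R.from_quat(s["tool_rot"]).as_matrix(); T[:3,3]=s["position"]; return T
E
python3 - <<'E'
from h import *
for n in("scene","side"):
    c=viewer.camera(n); cv2.imwrite(f"pics/{n}0.png",c["pixels"]); np.save(f"pics/{n}0.npy",c,allow_pickle=True)
    print(n,c["fx"],np.round(c["pose"],3).tolist())
s=status.get_obs(); print(s); print(np.round(tool(),3))
E
```

```text
scene 565.2830763948384 [[0.605, -0.6, 0.523, 0.029], [-0.796, -0.469, 0.383, -0.374], [0.016, -0.648, -0.761, 0.809], [0.0, 0.0, 0.0, 1.0]]
side 549.8818030413277 [[-1.0, 0.017, 0.003, 0.545], [0.009, 0.658, -0.753, 0.695], [-0.014, -0.753, -0.658, 0.633], [0.0, 0.0, 0.0, 1.0]]
{'time': 0.1, 'q': array([ 9.53500573e-01,  5.28363915e-01,  1.43376417e+00,  2.63851623e-06,
        1.18141198e+00, -1.78483351e-01]), 'joint_velocities': array([ 1.74409428e-04, -2.18169268e-03, -2.94514605e-03, -1.30827233e-03,
        6.62144263e-05,  4.50102090e-04]), 'joint_torque': array([-7.34501100e-05, -4.40985096e+01, -1.77149910e+01,  6.34705159e-02,
        5.33892796e-02, -3.67372684e-05]), 'position': array([0.26511725, 0.56525845, 0.22167838]), 'tool_rot': array([ 2.17650485e-01,  9.76026290e-01, -8.97170924e-04, -3.78411275e-04]), 'ft_force': array([0.43436163, 0.1667116 , 0.65157712]), 'moment': array([-0.00999377, -0.00399199, -0.00458781]), 'grip_force': 0.0, 'grip_width': 0.08705357826912336}
[[-0.905  0.425 -0.001  0.265]
 [ 0.425  0.905 -0.002  0.565]
 [ 0.    -0.002 -1.     0.222]
 [ 0.     0.     0.     1.   ]]
```

View pics/scene0.png

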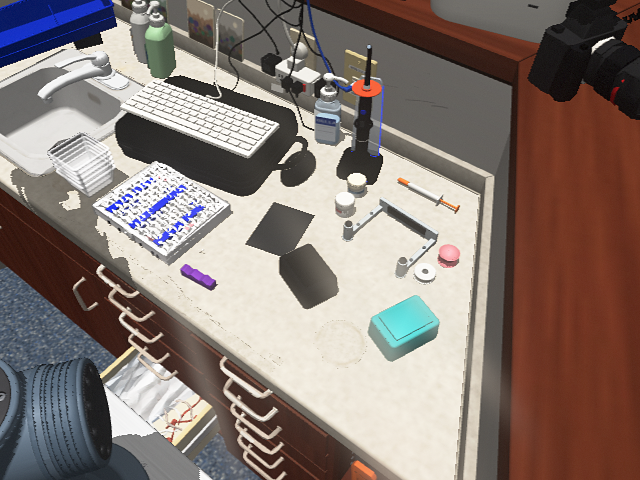

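View pics/side0.png

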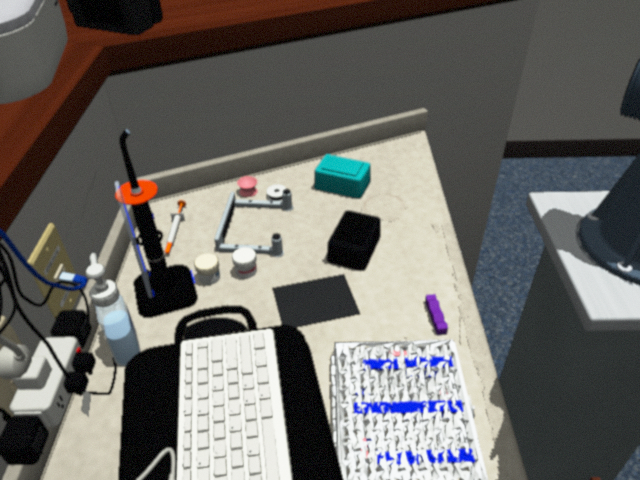

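Scene view: the charger candidates are the black box at (308,275), also at (354,240) in the side view; the flat dark mat at (280,228), which has no height; the turquoise box at (404,326), a look-alike to leave alone; and the black lamp foot at (360,165). I choose the black box. The dock posts are at about (348,230) and (402,266), with jars beside the left post and a spool beside the right. I'll check it in a close crop.

Run:
```python
from h import *
a=np.load("pics/scene0.npy",allow_pickle=True).item();b=np.load("pics/side0.npy",allow_pickle=True).item()
A=cv2.resize(a["pixels"][180:330,260:460],(800,600),interpolation=cv2.INTER_CUBIC)
B=cv2.resize(b["pixels"][180:330,200:400],(800,600),interpolation=cv2.INTER_CUBIC)
A=cv2.convertScaleAbs(A,alpha=1.3,beta=20)
B=cv2.convertScaleAbs(B,alpha=1.5,beta=30)
cv2.imwrite("pics/cA.png",A);cv2.imwrite("pics/cB.png",B)
# side view: black box mask
g=b["pixels"].max(2); m=(g<70).astype(np.uint8); n,l,st,ce=cv2.connectedComponentsWithStats(m)
k=l[240,354]; cn=cv2.findContours((l==k).astype(np.uint8),0,2)[0][0]; print(st[k]); ap=cv2.approxPolyDP(cv2.convexHull(cn),2,True)[:,0]
for p in ap: print(p,ray(b,p,.048)[:2].round(3),ray(b,p,0)[:2].round(3))
```

```text
[ 326  212   54   58 2293]
[345 212] [ 0.507 -0.043] [ 0.504 -0.103]
[358 213] [ 0.485 -0.04 ] [ 0.48 -0.1 ]
[379 220] [ 0.451 -0.02 ] [ 0.443 -0.078]
[379 236] [0.454 0.021] [ 0.447 -0.034]
[363 269] [0.485 0.097] [0.481 0.048]
[334 264] [0.529 0.085] [0.528 0.035]
[326 258] [0.541 0.071] [0.541 0.02 ]
[329 241] [0.536 0.031] [ 0.535 -0.023]
```

View pics/cA.png

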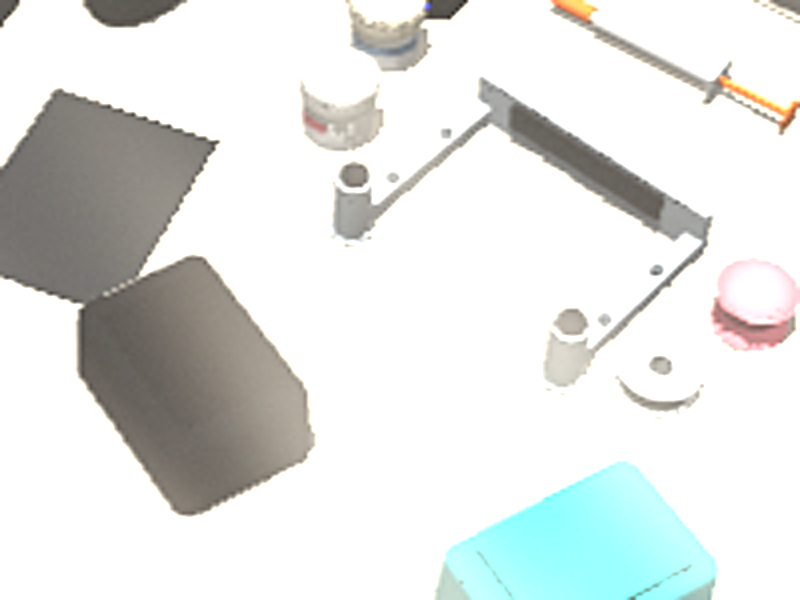

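View pics/cB.png

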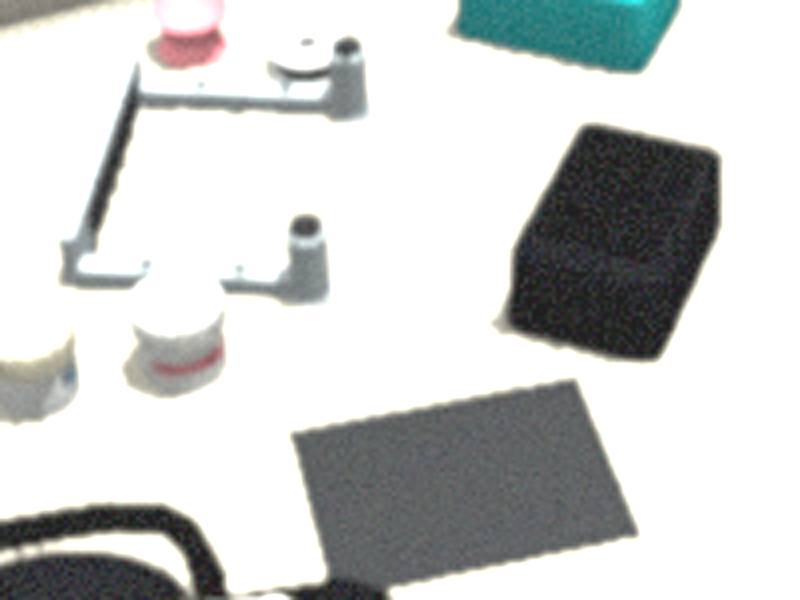

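Run:
```python
from h import *
a=np.load("pics/scene0.npy",allow_pickle=True).item();b=np.load("pics/side0.npy",allow_pickle=True).item()
fa=lambda x,y:(260+x/4,180+y/4); fb=lambda x,y:(200+x/4,180+y/4)
L=(ray(a,fa(354,175),.04)+ray(b,fb(306,227),.04))/2; Rr=(ray(a,fa(571,321),.04)+ray(b,fb(347,47),.04))/2
print(ray(a,fa(354,175),.04),ray(b,fb(306,227),.04)); print(ray(a,fa(571,321),.04),ray(b,fb(347,47),.04))
d=L-Rr; yaw=np.arctan2(-d[0],d[1]); O=(L+Rr)/2; print("gap",np.linalg.norm(d),"yaw",yaw,"O",O)
c,s=np.cos(yaw),np.sin(yaw); M=np.array([[c,s],[-s,c]])
for n,z,p in [("tFL",.048,(582,125)),("tFR",.048,(718,152)),("tNL",.048,(520,248)),("bNL",.0,(510,322)),("bNR",0,(660,358))]:
    q=ray(b,fb(*p),z)[:2]; print(n,q.round(3),(M@(q-O[:2])).round(3))
for n,z,p in [("top far",.048,(197,256)),("top right",.048,(305,390)),("bot right",0,(313,445)),("bot near",0,(190,515)),("bot left",0,(80,375)),("top left",.048,(82,308))]:
    q=ray(a,fa(*p),z)[:2]; print(n,q.round(3),(M@(q-O[:2])).round(3))
for n,p in [("lampfoot",(165,290)),("white",(244,270)),("turq",(340,180))]: print(n,ray(b,p,0).round(3))
```

```text
[0.61996121 0.0030951  0.04      ] [0.62193843 0.00948908 0.04      ]
[ 0.60852876 -0.12145044  0.04      ] [ 0.60985333 -0.1150509   0.04      ]
gap 0.12509663720036193 yaw -0.09413649650502902 O [ 0.61507044 -0.05597929  0.04      ]
tFL [ 0.506 -0.045] [-0.11   0.001]
tFR [ 0.45  -0.025] [-0.168  0.015]
tNL [0.534 0.034] [-0.089  0.082]
bNL [0.538 0.026] [-0.084  0.075]
bNR [0.477 0.049] [-0.147  0.092]
top far [0.532 0.026] [-0.09   0.073]
top right [ 0.502 -0.056] [-0.112 -0.01 ]
bot right [ 0.51  -0.056] [-0.105 -0.01 ]
bot near [ 0.448 -0.036] [-0.168  0.004]
bot left [0.477 0.049] [-0.148  0.091]
top left [0.478 0.047] [-0.146  0.089]
lampfoot [0.798 0.088 0.   ]
white [0.676 0.046 0.   ]
turq [ 0.51  -0.206  0.   ]
```

The crop confirms the choice: a black box 48 mm high, with the mat flat and a separate object. In the dock frame it sits at about (-0.128, +0.043) with yaw -0.24.

I'll first push its +y face sideways onto the centre line and square it up, then push from behind. First I move above the +y side.

>>> {"api": "arm_command", "payload": {"delta_rot": [[0, 0, 84], [0, 0, 84], [0, 0, 84], [0, 0, 84], [0, 0, 84], [0, 0, 84], [0, 0, 84], [0, 0, 84], [0, 0, 84], [0, 0, 84], [0, 0, 84], [0, 0, 84]], "delta_pos": [[-0.437, -0.34, 0], [-0.437, -0.34, 0], [-0.437, -0.34, 0], [-0.437, -0.34, 0], [-0.437, -0.34, 0], [-0.437, -0.34, 0], [-0.437, -0.34, 0], [-0.437, -0.34, 0], [-0.437, -0.34, 0], [-0.437, -0.34, 0], [-0.437, -0.34, 0], [-0.437, -0.34, 0]], "gripper": [0.31, 0.31, 0.31, 0.31, 0.31, 0.31, 0.31, 0.31, 0.31, 0.31, 0.31, 0.31]}}

```text
time: 1.1
position: [0.4926, 0.1182, 0.2224]
tool_rot: [0.817, 0.577, -0.0, -0.0]
ft_force: [-0.6, 0.3, -0.4]
grip_width: 0.0306
grip_force: 0.0
```

>>> {"api": "arm_command", "payload": {"delta_rot": [[0, 0, 0], [0, 0, 0]], "delta_pos": [[0, 0, 0], [0, 0, 0]], "gripper": [0.31, 0.31]}}

```text
time: 1.27
position: [0.4932, 0.1181, 0.2222]
tool_rot: [0.816, 0.578, -0.0, -0.0]
ft_force: [-0.3, 0.0, -0.2]
grip_width: 0.0299
grip_force: 0.0
```

Run:
```python
from h import *
T=tool(); c=viewer.camera("wrist"); c["T"]=T; np.save("pics/w1.npy",c,allow_pickle=True); cv2.imwrite("pics/w1.png",c["pixels"])
print(T.round(3),np.round(c["mount"],3),c["fx"])
```

```text
[[ 0.332  0.943 -0.     0.493]
 [ 0.943 -0.332  0.     0.118]
 [ 0.    -0.001 -1.     0.222]
 [ 0.     0.     0.     1.   ]] [[-0.001 -0.968 -0.25   0.068]
 [ 1.    -0.001  0.    -0.001]
 [-0.    -0.25   0.968 -0.162]
 [ 0.     0.     0.     1.   ]] 347.6714141439505
```

View pics/w1.png

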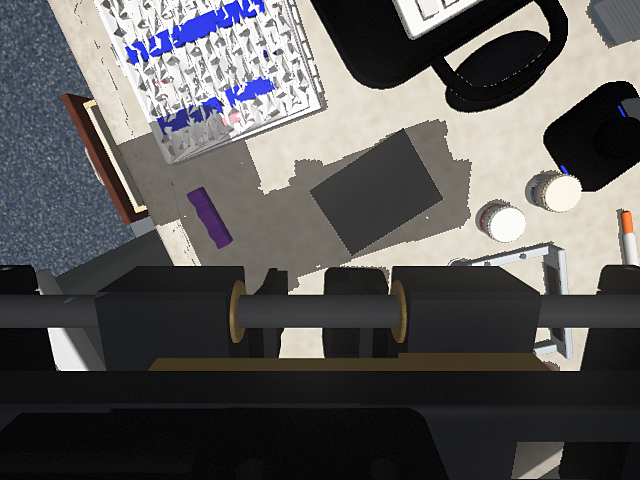

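The wrist view shows the jars at (500,223) and (555,191) and the dock at (530,260). The mat at (375,190) lies flat below. The charger is hidden behind the gripper rails, so I rely on the scene measurement and descend beside its +y face.

>>> {"api": "arm_command", "payload": {"delta_rot": [[0, 0, 0], [0, 0, 0], [0, 0, 0], [0, 0, 0], [0, 0, 0], [0, 0, 0], [0, 0, 0], [0, 0, 0], [0, 0, 0], [0, 0, 0]], "delta_pos": [[-0.018, 0.02, 0.02], [-0.037, 0.038, 0.04], [-0.037, 0.038, 0.08], [-0.037, 0.038, 0.12], [-0.037, 0.038, 0.15], [-0.037, 0.038, 0.175], [-0.037, 0.038, 0.195], [-0.037, 0.038, 0.205], [-0.037, 0.038, 0.21], [-0.037, 0.038, 0.21]], "gripper": [0.31, 0.31, 0.31, 0.31, 0.31, 0.31, 0.31, 0.31, 0.31, 0.31]}}

```text
time: 2.15
position: [0.5153, 0.0739, 0.012]
tool_rot: [0.814, 0.581, -0.001, -0.001]
ft_force: [0.2, 0.0, 0.4]
grip_width: 0.0298
grip_force: 0.0
```

Run:
```python
from h import *
c=viewer.camera("scene"); cv2.imwrite("pics/s2.png",cv2.resize(c["pixels"][130:350,200:460],(780,660))[:600])
print(tool().round(4))
```

```text
[[ 3.264e-01  9.452e-01  1.000e-04  5.160e-01]
 [ 9.452e-01 -3.264e-01  1.000e-04  7.370e-02]
 [ 1.000e-04  1.000e-04 -1.000e+00  1.290e-02]
 [ 0.000e+00  0.000e+00  0.000e+00  1.000e+00]]
```

View pics/s2.png

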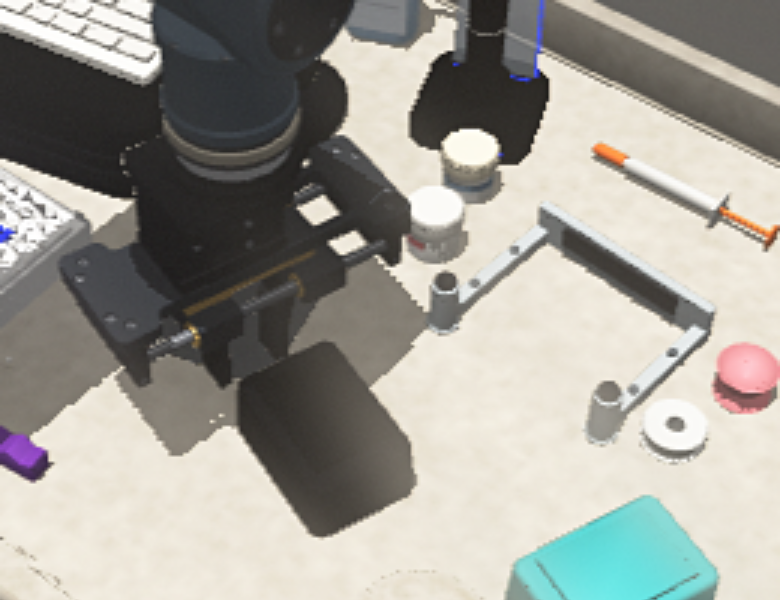

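>>> {"api": "arm_command", "payload": {"delta_rot": [[0, 0, 0], [0, 0, 0], [0, 0, 0], [0, 0, -1.5], [0, 0, -3], [0, 0, -4.5], [0, 0, -6], [0, 0, -7.6], [0, 0, -9.1], [0, 0, -10.6], [0, 0, -12.2], [0, 0, -13.7]], "delta_pos": [[-0.01, 0.001, 0], [-0.019, 0.002, 0], [-0.0255, 0.002, 0], [-0.0303, 0.0006, 0], [-0.0345, -0.0008, 0], [-0.0386, -0.0021, 0], [-0.0429, -0.0032, 0], [-0.0473, -0.0043, 0], [-0.0516, -0.0053, 0], [-0.0561, -0.0061, 0], [-0.0606, -0.0069, 0], [-0.0651, -0.0076, 0]], "gripper": [0.31, 0.31, 0.31, 0.31, 0.31, 0.31, 0.31, 0.31, 0.31, 0.31, 0.31, 0.31]}}

```text
time: 3.2
position: [0.488, 0.0132, 0.0136]
tool_rot: [0.74, 0.673, 0.001, 0.001]
ft_force: [-0.0, 4.1, 3.2]
grip_width: 0.0302
grip_force: 2.3
```

>>> {"api": "arm_command", "payload": {"delta_rot": [[0, 0, 0], [0, 0, 0], [0, 0, 0]], "delta_pos": [[0, 0, 0], [0, 0, 0], [0.02, 0, 0]], "gripper": [0.31, 0.31, 0.31]}}

```text
time: 3.45
position: [0.4903, 0.031, 0.0129]
tool_rot: [0.741, 0.671, 0.0, 0.001]
ft_force: [0.4, 0.3, -0.1]
grip_width: 0.0298
grip_force: 0.0
```

Run:
```python
from h import *
c=viewer.camera("scene"); np.save("pics/s3.npy",c,allow_pickle=True); cv2.imwrite("pics/s3.png",cv2.convertScaleAbs(cv2.resize(c["pixels"][180:330,260:460],(800,600),interpolation=cv2.INTER_CUBIC),alpha=1.3,beta=20))
print(tool().round(4))
```

```text
[[ 9.690e-02  9.953e-01  8.000e-04  4.898e-01]
 [ 9.953e-01 -9.690e-02  3.000e-04  3.500e-02]
 [ 4.000e-04  7.000e-04 -1.000e+00  1.290e-02]
 [ 0.000e+00  0.000e+00  0.000e+00  1.000e+00]]
```

View pics/s3.png

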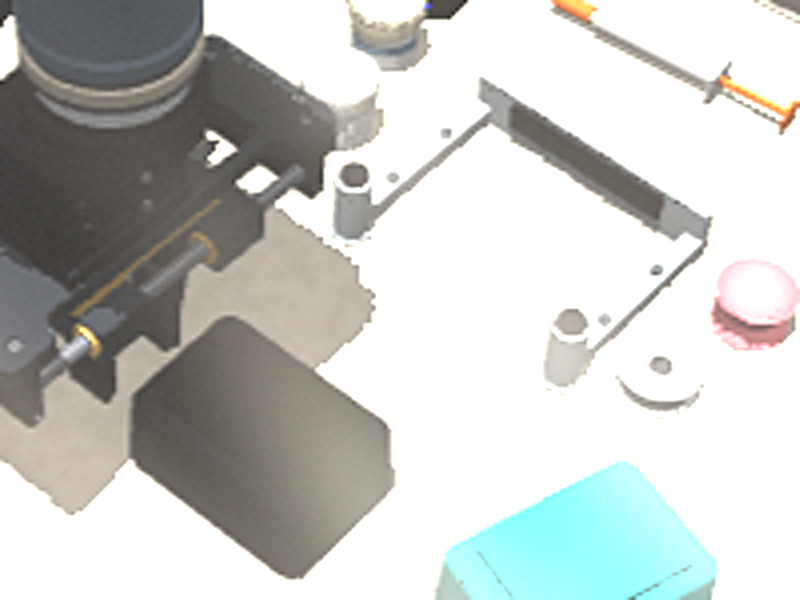

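The box is now roughly square with the dock. Its bottom corners in the crop are left (135,460), near (290,578) and right (392,480). I'll measure its offset and yaw against the dock from this view.

Run:
```python
from h import *
a=np.load("pics/s3.npy",allow_pickle=True).item()
f=lambda x,y:(260+x/4,180+y/4)
L=ray(a,f(354,175),.04);Rr=ray(a,f(571,321),.04)
d=L-Rr; yaw=np.arctan2(-d[0],d[1]); O=((L+Rr)/2)[:2]; print(O,yaw)
c,s=np.cos(yaw),np.sin(yaw); M=np.array([[c,s],[-s,c]])
# straight edges: fit lines on contour, in plane coordinates
m=(a["pixels"].max(2)<115).astype(np.uint8)
g=cv2.resize(m[180:330,260:460],(800,600)); 
for n,z,ps in [("topfront",.048,[(255,325),(370,402)]),("botrear",0,[(150,475),(265,563)]),("botright",0,[(315,565),(385,500)]),("topleft",.048,[(145,390),(215,328)])]:
    q=[M@(ray(a,f(*p),z)[:2]-O) for p in ps]; e=q[1]-q[0]; print(n,np.round(q,4).tolist(),"ang",np.degrees(np.arctan2(e[1],e[0])).round(1))
```

```text
[ 0.61424499 -0.05917767] -0.09153677945627828
topfront [[-0.1007, 0.0321], [-0.098, -0.0306]] ang -87.6
botrear [[-0.1642, 0.0345], [-0.1632, -0.0319]] ang -89.2
botright [[-0.1496, -0.0479], [-0.1046, -0.0482]] ang -0.4
topleft [[-0.1579, 0.0423], [-0.1137, 0.0435]] ang 1.6
```

>>> {"api": "arm_command", "payload": {"delta_rot": [[0, 0, 0], [0, 0, 0], [0, 0, -7], [0, 0, -14], [0, 0, -21], [0, 0, -28], [0, 0, -35], [0, 0, -42], [0, 0, -49], [0, 0, -56], [0, 0, -63], [0, 0, -70]], "delta_pos": [[0, 0, -0.04], [0, 0, -0.08], [-0.01, -0.01, -0.09], [-0.025, -0.02, -0.09], [-0.04, -0.03, -0.09], [-0.055, -0.04, -0.09], [-0.07, -0.05, -0.09], [-0.0816, -0.0625, -0.09], [-0.0816, -0.0625, -0.09], [-0.0816, -0.0625, -0.09], [-0.0816, -0.0625, -0.09], [-0.0816, -0.0625, -0.09]], "gripper": [-0.38, -0.38, -0.38, -0.38, -0.38, -0.38, -0.38, -0.38, -0.38, -0.38, -0.38, -0.38]}}

```text
time: 4.5
position: [0.4193, -0.0422, 0.1027]
tool_rot: [0.218, 0.976, -0.0, 0.0]
ft_force: [-0.2, 0.5, 0.4]
grip_width: 0.0602
grip_force: 0.0
```

>>> {"api": "arm_command", "payload": {"delta_rot": [[0, 0, -7], [0, 0, -14], [0, 0, -20.3], [0, 0, -20.3], [0, 0, -20.3], [0, 0, -20.3]], "delta_pos": [[0, 0, 0], [0, 0, 0], [0, 0, 0], [0, 0, 0], [0, 0, 0], [0, 0, 0]], "gripper": [-0.38, -0.38, -0.38, -0.38, -0.38, -0.38]}}

```text
time: 5.0
position: [0.4194, -0.0418, 0.1026]
tool_rot: [0.046, 0.999, -0.0, 0.0]
ft_force: [-0.7, 0.6, -0.4]
grip_width: 0.06
grip_force: 0.0
```

Run:
```python
from h import *
print(tool().round(4), status.get_obs()["q"].round(2))
```

```text
[[-9.957e-01  9.220e-02  0.000e+00  4.194e-01]
 [ 9.220e-02  9.957e-01 -2.000e-04 -4.180e-02]
 [-1.000e-04 -2.000e-04 -1.000e+00  1.026e-01]
 [ 0.000e+00  0.000e+00  0.000e+00  1.000e+00]] [-0.37  0.49  2.04 -0.    0.61 -1.84]
```

>>> {"api": "arm_command", "payload": {"delta_rot": [[0, 0, 0], [0, 0, 0], [0, 0, 0], [0, 0, 0], [0, 0, 0], [0, 0, 0], [0, 0, 0], [0, 0, 0], [0, 0, 0], [0, 0, 0], [0, 0, 0], [0, 0, 0]], "delta_pos": [[0, 0, 0.03], [0, 0, 0.06], [0, 0, 0.08], [0, 0, 0.09], [0, 0, 0.09], [-0.007, 0, 0.09], [-0.013, 0, 0.09], [-0.018, 0, 0.09], [-0.022, 0, 0.09], [-0.027, 0, 0.09], [-0.032, 0, 0.09], [-0.038, 0, 0.09]], "gripper": [-0.38, -0.38, -0.38, -0.38, -0.38, -0.38, -0.38, -0.38, -0.38, -0.38, -0.38, -0.38]}}

```text
time: 6.0
position: [0.4521, -0.0432, 0.0132]
tool_rot: [0.044, 0.999, 0.001, -0.006]
ft_force: [-7.7, 0.3, 7.4]
grip_width: 0.0598
grip_force: 4.4
```

>>> {"api": "arm_command", "payload": {"delta_rot": [[0, 0, 0], [0, 0, 0], [0, 0, 0], [0, 0, 0], [0, 0, 0], [0, 0, 0], [0, 0, 0], [0, 0, 0], [0, 0, 0], [0, 0, 0], [0, 0, 0], [0, 0, 0]], "delta_pos": [[-0.005, 0, 0], [-0.01, 0, 0], [-0.015, 0, 0], [-0.02, 0, 0], [-0.025, 0, 0], [-0.03, 0, 0], [-0.035, 0, 0], [-0.04, 0, 0], [-0.045, 0, 0], [-0.05, 0, 0], [-0.05, 0, 0], [-0.05, 0, 0]], "gripper": [-0.38, -0.38, -0.38, -0.38, -0.38, -0.38, -0.38, -0.38, -0.38, -0.38, -0.38, -0.38]}}

```text
time: 7.0
position: [0.5051, -0.0486, 0.0131]
tool_rot: [0.045, 0.999, 0.001, -0.002]
ft_force: [-5.2, 1.1, 3.8]
grip_width: 0.0601
grip_force: 2.6
```

Run:
```python
from h import *
c=viewer.camera("scene"); np.save("pics/s4.npy",c,allow_pickle=True)
b=viewer.camera("side"); np.save("pics/d4.npy",b,allow_pickle=True)
A=cv2.resize(c["pixels"][180:330,290:423],(400,450),interpolation=cv2.INTER_CUBIC)
B=cv2.resize(b["pixels"][165:315,220:353],(400,450),interpolation=cv2.INTER_CUBIC)
cv2.imwrite("pics/p4.png",cv2.convertScaleAbs(np.hstack([A,B]),alpha=1.3,beta=20))
print(tool().round(4))
```

```text
[[-9.960e-01  8.910e-02 -3.900e-03  5.051e-01]
 [ 8.910e-02  9.960e-01  1.300e-03 -4.860e-02]
 [ 4.000e-03  9.000e-04 -1.000e+00  1.290e-02]
 [ 0.000e+00  0.000e+00  0.000e+00  1.000e+00]]
```

View pics/p4.png

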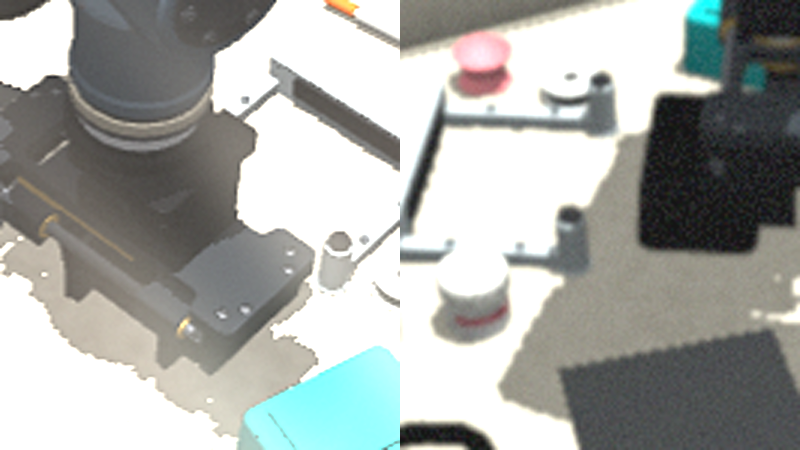

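The side half shows the charger's near bottom edge at about (640..755, 248) and its far top edge at about y=95. The posts are at (571,213) and (600,78), and the charger is still short of them. I'll compute the lateral offset.

Run:
```python
from h import *
a=np.load("pics/d4.npy",allow_pickle=True).item()
f=lambda x,y:(220+(x-400)/3.008,165+y/3)
L=ray(a,f(571,213),.04);Rr=ray(a,f(600,78),.04)
d=L-Rr; yaw=np.arctan2(-d[0],d[1]); O=((L+Rr)/2)[:2]; print(O,yaw,np.linalg.norm(d))
c,s=np.cos(yaw),np.sin(yaw); M=np.array([[c,s],[-s,c]])
# mask edges: bottom near edge & top far edge & left edge, per column
m=a["pixels"].max(2)<60
for u in range(306,334,4):
    col=np.where(m[190:260,u])[0]+190
    print(u,"botnear",(M@(ray(a,(u,col.max()+.5),0)[:2]-O)).round(4),"topfar",(M@(ray(a,(u,col.min()-.5),.048)[:2]-O)).round(4))
for v in range(200,248,6):
    r=np.where(m[v,290:330])[0]+290; print(v,"left", (M@(ray(a,(r.min()-.5,v),.048)[:2]-O)).round(4),(M@(ray(a,(r.min()-.5,v),0)[:2]-O)).round(4))
t=tool()[:3,3][:2]; print("tool",M@(t-O))
```

```text
[ 0.61593991 -0.05487762] -0.08813832807467073 0.12546736428968153
306 botnear [-0.0454  0.0464] topfar [-0.0388 -0.0347]
310 botnear [-0.0522  0.046 ] topfar [-0.0456 -0.038 ]
314 botnear [-0.0591  0.0456] topfar [-0.0527 -0.0385]
318 botnear [-0.0659  0.0451] topfar [-0.0598 -0.0389]
322 botnear [-0.0728  0.0447] topfar [-0.0669 -0.0393]
326 botnear [-0.0798  0.0468] topfar [-0.0724 -0.0607]
330 botnear [-0.0866  0.0464] topfar [-0.0796 -0.0611]
200 left [-0.0369 -0.0272] [-0.0288 -0.0902]
206 left [-0.0369 -0.01  ] [-0.0288 -0.0716]
212 left [-0.0353  0.0069] [-0.027  -0.0533]
218 left [-0.0353  0.0232] [-0.027  -0.0356]
224 left [-0.0354  0.0391] [-0.0271 -0.0184]
230 left [-0.037   0.0545] [-0.0289 -0.0017]
236 left [-0.0371  0.0697] [-0.0289  0.0146]
242 left [-0.0387  0.0843] [-0.0307  0.0305]
tool [-0.11095574 -0.00352423]
```

Lateral offset is about 1 mm or less and the charger is square, so I keep pushing straight.

>>> {"api": "arm_command", "payload": {"delta_rot": [[0, 0, 0], [0, 0, 0], [0, 0, 0], [0, 0, 0], [0, 0, 0], [0, 0, 0], [0, 0, 0], [0, 0, 0], [0, 0, 0], [0, 0, 0], [0, 0, 0], [0, 0, 0]], "delta_pos": [[-0.004, 0, 0], [-0.008, 0, 0], [-0.012, 0, 0], [-0.016, 0, 0], [-0.02, 0, 0], [-0.024, 0, 0], [-0.028, 0, 0], [-0.032, 0, 0], [-0.036, 0, 0], [-0.04, 0, 0], [-0.044, 0, 0], [-0.048, 0, 0]], "gripper": [-0.38, -0.38, -0.38, -0.38, -0.38, -0.38, -0.38, -0.38, -0.38, -0.38, -0.38, -0.38]}}

```text
time: 8.1
position: [0.5517, -0.0529, 0.0128]
tool_rot: [0.045, 0.999, 0.001, -0.003]
ft_force: [-7.7, 0.7, 7.0]
grip_width: 0.0601
grip_force: 3.9
```

>>> {"api": "arm_command", "payload": {"delta_rot": [[0, 0, 0], [0, 0, 0], [0, 0, 0], [0, 0, 0], [0, 0, 0], [0, 0, 0], [0, 0, 0], [0, 0, 0], [0, 0, 0], [0, 0, 0], [0, 0, 0], [0, 0, 0]], "delta_pos": [[-0.004, 0, 0], [-0.008, 0, 0], [-0.012, 0, 0], [-0.016, 0, 0], [-0.02, 0, 0], [-0.024, 0, 0], [-0.028, 0, 0], [-0.032, 0, 0], [-0.036, 0, 0], [-0.04, 0, 0], [-0.044, 0, 0], [-0.048, 0, 0]], "gripper": [-0.38, -0.38, -0.38, -0.38, -0.38, -0.38, -0.38, -0.38, -0.38, -0.38, -0.38, -0.38]}}

```text
time: 9.1
position: [0.5999, -0.0574, 0.0128]
tool_rot: [0.045, 0.999, 0.001, -0.003]
ft_force: [-7.8, 0.9, 6.2]
grip_width: 0.0601
grip_force: 3.7
```

>>> {"api": "arm_command", "payload": {"delta_rot": [[0, 0, 0], [0, 0, 0], [0, 0, 0], [0, 0, 0], [0, 0, 0], [0, 0, 0], [0, 0, 0], [0, 0, 0]], "delta_pos": [[-0.004, 0, 0], [-0.008, 0, 0], [-0.012, 0, 0], [-0.016, 0, 0], [-0.019, 0, 0], [-0.022, 0, 0], [-0.024, 0, 0], [-0.026, 0, 0]], "gripper": [-0.38, -0.38, -0.38, -0.38, -0.38, -0.38, -0.38, -0.38]}}

```text
time: 9.77
position: [0.6262, -0.0598, 0.0128]
tool_rot: [0.045, 0.999, 0.0, -0.003]
ft_force: [-6.9, 0.4, 6.7]
grip_width: 0.0598
grip_force: 3.7
```

>>> {"api": "arm_command", "payload": {"delta_rot": [[0, 0, 0], [0, 0, 0], [0, 0, 0]], "delta_pos": [[-0.001, 0, 0], [-0.002, 0, 0], [-0.003, 0, 0]], "gripper": [-0.38, -0.38, -0.38]}}

```text
time: 10.02
position: [0.629, -0.0601, 0.0128]
tool_rot: [0.045, 0.999, 0.0, -0.003]
ft_force: [-6.7, 1.2, 6.7]
grip_width: 0.0603
grip_force: 3.7
```

>>> {"api": "arm_command", "payload": {"delta_rot": [[0, 0, 0], [0, 0, 0]], "delta_pos": [[-0.001, 0, 0], [-0.002, 0, 0]], "gripper": [-0.38, -0.38]}}

```text
time: 10.18
position: [0.631, -0.0603, 0.0128]
tool_rot: [0.045, 0.999, 0.0, -0.003]
ft_force: [-7.4, -0.2, 4.8]
grip_width: 0.06
grip_force: 3.5
```

Not at the stop yet, so I creep forward.

>>> {"api": "arm_command", "payload": {"delta_rot": [[0, 0, 0], [0, 0, 0]], "delta_pos": [[-0.001, 0, 0], [-0.002, 0, 0]], "gripper": [-0.38, -0.38]}}

```text
time: 10.35
position: [0.6329, -0.0604, 0.0128]
tool_rot: [0.045, 0.999, 0.0, -0.003]
ft_force: [-8.3, 0.1, 7.0]
grip_width: 0.0601
grip_force: 4.6
```

>>> {"api": "arm_command", "payload": {"delta_rot": [[0, 0, 0], [0, 0, 0]], "delta_pos": [[-0.0005, 0, 0], [-0.001, 0, 0]], "gripper": [-0.38, -0.38]}}

```text
time: 10.52
position: [0.6329, -0.0604, 0.0128]
tool_rot: [0.045, 0.999, 0.001, -0.004]
ft_force: [-8.3, -0.0, 8.4]
grip_width: 0.0595
grip_force: 4.9
```

>>> {"api": "arm_command", "payload": {"delta_rot": [[0, 0, 0], [0, 0, 0], [0, 0, 0]], "delta_pos": [[-0.001, 0, 0], [-0.002, 0, 0], [-0.002, 0, 0]], "gripper": [-0.38, -0.38, -0.38]}}

```text
time: 10.77
position: [0.633, -0.0604, 0.0128]
tool_rot: [0.044, 0.999, 0.001, -0.006]
ft_force: [-11.1, -0.4, 10.7]
grip_width: 0.06
grip_force: 6.2
```

Contact with the stop. One slightly firmer push to seat it square, then I withdraw straight back.

>>> {"api": "arm_command", "payload": {"delta_rot": [[0, 0, 0], [0, 0, 0], [0, 0, 0], [0, 0, 0], [0, 0, 0], [0, 0, 0], [0, 0, 0], [0, 0, 0], [0, 0, 0]], "delta_pos": [[-0.002, 0, 0], [-0.003, 0, 0], [-0.003, 0, 0], [0.003, 0, 0], [0.01, 0, 0], [0.025, 0, 0], [0.045, 0, 0], [0.065, 0, 0], [0.08, 0, 0]], "gripper": [-0.38, -0.38, -0.38, -0.38, -0.38, -0.38, -0.38, -0.38, -0.38]}}

```text
time: 11.52
position: [0.5588, -0.0543, 0.0128]
tool_rot: [0.045, 0.999, -0.0, 0.001]
ft_force: [-1.3, 0.1, 0.1]
grip_width: 0.0599
grip_force: 0.0
```

>>> {"api": "arm_command", "payload": {"delta_rot": [[0, 0, 0], [0, 0, 0], [0, 0, 0], [0, 0, 0], [0, 0, 0], [0, 0, 0], [0, 0, 0], [0, 0, 0]], "delta_pos": [[0, 0, -0.03], [0, 0, -0.06], [0.02, 0, -0.1], [0.05, 0, -0.14], [0.08, 0, -0.17], [0.1, 0, -0.2], [0.1, 0, -0.2], [0.1, 0, -0.2]], "gripper": [-0.38, -0.38, -0.38, -0.38, -0.38, -0.38, -0.38, -0.38]}}

```text
time: 12.18
position: [0.4607, -0.0458, 0.2154]
tool_rot: [0.045, 0.999, -0.001, 0.004]
ft_force: [0.4, -0.6, 0.1]
grip_width: 0.0601
grip_force: 0.0
```

Run:
```python
from h import *
c=viewer.camera("scene"); b=viewer.camera("side")
A=cv2.resize(c["pixels"][150:300,310:443],(400,450),interpolation=cv2.INTER_CUBIC)
B=cv2.resize(b["pixels"][150:300,180:313],(400,450),interpolation=cv2.INTER_CUBIC)
cv2.imwrite("pics/p5.png",cv2.convertScaleAbs(np.hstack([A,B]),alpha=1.3,beta=20))
```

```text
(no output)
```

View pics/p5.png

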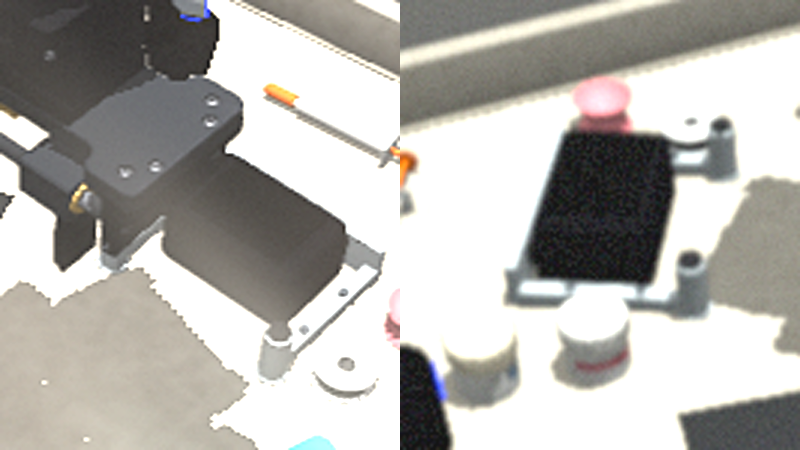

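The charger sits against the stop at about (600,205) in the side half, square between the rails. The jars at (480,360) and (595,335) are untouched and the hand is clear, so I hand in.

```bash
python3 -c "
from rig import robot; print(robot.hand_in())"
```

```text
the job is handed in; nothing more can be done
None
```

The charger was pushed between the posts and sits square against the back stop, with the hand withdrawn and the jars undisturbed; the job was handed in at about 12 s, but no verdict came back.

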